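# Close the coffee pail, then lift off its outer lid alone

## Task

Close the coffee pail, keeping the coffee sealed while its outer lid goes to be washed: swing the pail's handle down to the front until it rests home in its catch and leave it there. Then carry the double lid in one piece by the knob of the inner lid, lower it fully onto the pail and let go; then lift the outer lid alone by its collar, straight up until it is well clear of the knob, with the inner lid left seated in the pail. Do not drop the lids or disturb the other things on the table, and finish holding the outer lid level and still above the pail.

Things in the scene. Friction and masses are not known exactly. Their poses are not given: they have to be found in the camera images.
- pail: White round coffee pail with a wooden-gripped swing handle, fixed to the table. 88 mm across, 100 mm high, wall 4 mm, so the open mouth is 80 mm wide. Origin: centre of its underside on the table; z up. The handle folds down towards the pail's own -x side, where the catch is; its two pivots lie along its y axis (bosses reach 59 mm either side).
- pail_mouth (a point): Centre of the pail's mouth, at rim height (100 mm above the table).
- pail_hinge (a point): Middle of the handle's hinge line, 68 mm above the table, on the pail's centre line.
- pail_handle (a joint): Angle of the handle about its hinge line (the pail's y axis): 0 upright over the mouth, where it blocks the lids; grows as it folds down to the pail's -x side; 1.75 is home, resting in the catch. It is stiff: it stays where it is left, and about 1 N across the grip bar moves it.
- handle_grip (a point): Centre of the handle's wooden grip bar: a round bar 16 mm thick, 76 mm long along the pail's y axis, 80 mm from the hinge line. Steel wires of 5 mm run from its ends to the pivots.
- pail_catch (a point): Where the centre of the grip bar comes to rest in the small steel catch on the pail's -x side: 79 mm from the pail's axis, 54 mm above the table. The catch holds the bar from below, 18 mm wide, its lips lower than the bar's centre.
- inner_lid: Steel inner lid, loose, 80 mm high, 160 g. Origin: centre of its underside; z up. Tapered plug 0 to 16 mm up (66 mm across below, 75 mm from 10 mm up), flange 88 mm across 16 to 20 mm, wooden knob, a plain round stem 16 mm thick, 20 to 80 mm. At the start it stands on the table. Seated in the pail, its flange rests on the rim, its origin 84 mm above the table.
- inner_knob (a point): On the axis of the inner lid, 66 mm above its underside: the middle of the 28 mm of knob (52 to 80 mm) that stand out above the outer lid's collar. Held here, the outer lid comes along, resting on the inner lid's flange.
- outer_lid: Steel outer lid, loose, 106 mm across, 44 mm high, 100 g, over the inner lid with 3 mm sideways play. Origin: centre of its skirt's lower edge; z up. Skirt 0 to 12 mm (100 mm inside), deck 12 to 16, wooden collar (tube 32 mm across, 22 mm hole) 16 to 44; the knob comes up through it. Nested, its origin is 8 mm above the inner lid's; raised 72 mm more, its skirt is level with the knob's top.
- outer_collar (a point): Centre of the collar of the outer lid, 34 mm above its skirt's lower edge, 10 mm below the collar's top; grip it across its 32 mm. The knob's top is 38 mm above this point when the lids are nested.
- mill_2: Bystander: small shaker, 44 mm across, 90 mm high; origin under its centre.
- tin_1: Bystander: food tin, 57 mm across, 72 mm high; origin under its centre.
- tea_glass: Bystander: square glass with tea bags, 87x83x97 mm; origin under its centre.
- jar_1: Bystander: tall glass jar with screw cap, 61 mm across, 161 mm high; origin under its centre.
- mug_3: Bystander: mug, 78x116x101 mm; origin under its centre.
- garlic_1: Bystander: garlic bulb, 60x57x58 mm; origin under its centre.

How it is judged (in metres and radians):
On the way, in this order (a step that is already met when the one before it is completed fails the run):
1. the handle is folded down and rests in its catch (value of joint pail_handle above 1.67 rad), for 0.2 s.
2. both lids are seated on the pail, one in the other, and let go (z of inner_lid in the frame of pail between 0.08 and 0.0875 m and horizontal distance between inner_lid and pail below 0.006 m and angle between inner_lid's own z axis and vertical below 0.06 rad and value of joint pail_handle above 1.67 rad and z of outer_lid in the frame of inner_lid below 0.012 m and contact force between the fingers and inner_lid below 0.1 N), for 0.2 s.
At the end, for the whole second after the job is handed in: Handle within 0.08 rad of home; inner lid seated in the pail (3.5 mm, centred 6 mm, 0.06 rad) and untouched; outer lid gripped over the pail (50 mm), level (0.2 rad), still, its skirt 3 mm or more above the knob's top, touching neither inner lid nor pail (z of inner_lid in the frame of pail between 0.08 and 0.0875 m and horizontal distance between inner_lid and pail below 0.006 m and angle between inner_lid's own z axis and vertical below 0.06 rad and value of joint pail_handle above 1.67 rad and z of outer_lid in the frame of inner_lid above 0.083 m and horizontal distance between outer_lid and pail below 0.05 m and angle between outer_lid's own z axis and vertical below 0.2 rad and linear speed of outer_lid below 0.03 m/s and contact force between the fingers and outer_lid above 1 N and contact force between each of outer_lid, the fingers and inner_lid below 0.05 N and contact force between outer_lid and pail below 0.05 N); the arm keeps its last pose, push and grip.
It fails at once if the outer lid is parted from the inner lid while the inner lid is not seated in the pail, or the inner lid comes up with it (z of outer_lid in the frame of inner_lid above 0.016 m and not (z of inner_lid in the frame of pail between 0.08 and 0.0875 m and horizontal distance between inner_lid and pail below 0.006 m and angle between inner_lid's own z axis and vertical below 0.06 rad)).
It fails at once if a lid is dropped (falls free from more than about 13 mm) (linear speed of any of inner_lid, outer_lid above 0.5 m/s and contact force between the fingers and inner_lid below 0.05 N and contact force between the fingers and outer_lid below 0.05 N).
It fails at once if a bystander is pushed away by more than 3 cm or knocked over (distance of any of mill_2, tin_1, tea_glass, jar_1, mug_3, garlic_1 from where it was at the start of the episode above 0.03 m or angle between any of mill_2, tin_1, tea_glass, jar_1, mug_3, garlic_1's own z axis and vertical above 0.5 rad).
It also fails if it takes over 64 s, if anything falls off the work surface, if the arm or the gripper's body presses on something with over 40 N, if the wrist force passes 120 N, or if a joint passes its speed limit or range.

## Robot

A 6-joint arm with a two-finger parallel gripper is mounted at the origin on a cart in front of the work surface, level with it; the furniture and walls round the work are solid. World frame = base frame: x ahead of the robot, y to its left, z up, the work surface at z = 0. Lengths are in mm, angles in rad, forces in N, time in s.
With the tool pointing down it reaches from about 350 to 975 mm from the base axis. Payload 7.1 kg.
Tool frame: the origin (TCP) lies at the very end of the fingers, on their centre line; the grasp point (between the pads) lies 19 mm behind it (ctrl.grasp_offset is the distance from the TCP to the grasp point, in mm); z points along the fingers, y is the line along which they close (so a half turn about z gives the same grasp; the last joint's range is limited). The gripper opens to 88 mm and grips with 3 to 60 N. Pads are 20 mm wide; open, the fingers measure 115 mm over their backs; the gripper's body (75 mm by 178 mm) begins 61 mm behind the grasp point.
Start: joints at [1.296, 0.423, 1.63, -0, 1.089, -0.019], TCP at [158.106, 604.655, 222.675] pointing down, gripper open.
Joint ranges: [-3, 3], [-0.9, 2.11], [0.09, 2.58], [-1.31, 4.45], [0.11, 2.69], [-2.54, 2.54]. Speed limits (rad/s): [2.39, 2.39, 3.01, 3.14, 3.14, 3.14].

## Interface

Orientations are given as a rotation vector (axis times angle).
In Python, from workcell import ctrl, viewer, ticket, models gives the robot as it stands.
- The arm moves only by the tool play_rows, never from a script. Its arguments are lists of equal length, an entry for each row: "dp": the shift along the world's x, y, z in mm, a list of three; "yaw": the turn about the world's z in degrees. In form: {"dp": [[tx, ty, tz], ...], "yaw": [yaw, ...]}. A call has 1 to 8 rows; each row shifts and turns the commanded pose from where the row before left it; what a row does not reach is not made up. A row lasts 1/12 s, in which the tool goes at most 41.7 mm and 7.16 degrees, less where a joint would pass 70% of its speed; a pose out of reach is approached as far as the arm can. A call is refused whole if a number of a shift passes 41.7 or a number of a turn 7.16, either way. A call with a gripper value outside its range is refused whole. "gripper" is the closure, from 0 (fully open) to 1 (shut), set as the call begins (left out, the last holds). The fingers move at their own pace and stop on an object; the grip force is fixed at half the most. Time passes only in rows, so rows that do not move let the fingers close. It gives the time, the measured TCP pose, the force, the opening and the grip force at its end, in the units of the state.
- ctrl.get_obs(): the state, without advancing time (a new reading comes with each control period).
- viewer.get_image(name): name is "scene" or "top"; returns a dict with "pixels" (384x512x3 uint8, red, green, blue), "range_z" (384x512 float32, mm along the optical axis (not along the pixel's ray), 0 where there is no reading), "fx", "fy", "cx", "cy" (pixels), "T" (4x4, takes a point from camera to world coordinates). Camera axes: x right, y up, looking along -z (the intrinsics and any distortion apply to the point x, -y, -z); pixel columns grow to the right and rows downward; lengths in mm; the calibration is good to about 2 mm. A picture is of the moment at which its call begins.
- ticket.close_job(): hands the job in; it is judged then, once.
Trained networks look in a picture, given as the dict that the camera call returned (one of the last four; its "shot" number tells which), for a name from the list of things; names that differ only in an ending like _2 or _b are one class to them, and where a whole thing is asked for, a point or a joint stands for the part that bears it (a point fixed in the world has none). Each returns a list of dicts, best first, with "conf" (0 to 1); they miss things now and then, are a little off and sometimes report something else, mostly with a low value. They report only what shows in the picture. A call takes as long as a camera call.
- models.look_for(picture, name): "bbox" ([centre column, centre row, width, height] in pixels, round what is visible of it).
- models.landmark_of(picture, name): "location" ([column, row] in pixels: a listed point, or the origin of a listed thing).
The state is a dict: "t": time; "qpos": joint angles; "qvel": joint speeds; "joint_torque": joint torques, N m; "ee_pos": TCP position; "orientation": TCP orientation; "ft_force": force on the tool from outside, world axes, zero at the start; "moment": the same for the moment, N m; "width": finger opening in mm; "grasp_force": force on a finger pad.
Only numpy, scipy, OpenCV 4.12 (cv2) and the standard library are available. Lean on these libraries where they do the work, as an engineer would, in place of code of your own. Each camera call takes 0.05 s, during which the arm holds its last target. There are 200 camera calls.

## Working session

There is one attempt and no reset: what is moved stays moved. The work goes in short steps, Python scripts to look and compute and a tool call to move; the robot and the scene stay as the last step left them, time stands still between calls to the robot, and variables do not carry over. Pictures are saved under pics/ and viewed, at most 10 in all, crops included, and the job is handed in when it is done.

Besides the shell and the picture viewer there is one more tool, called as name(argument=value, ...) on one line, values as JSON. play_rows: Moves the arm, as the interface text tells. Its arguments: {"type":"object","properties":{"dp":{"type":"array"},"yaw":{"type":"array"},"gripper":{"type":"number"}},"required":["dp","yaw"]}

```bash
mkdir -p pics; cat > h.py <<'E'
import numpy as np, cv2
from workcell import ctrl, viewer, ticket, models
def world(p,c,r,z=None):
    "pixel -> world via depth, or on plane z"
    T=np.array(p["T"]); d=np.array([(c-p["cx"])/p["fx"],-(r-p["cy"])/p["fy"],-1.0])
    if z is None:
        R=p["range_z"][max(0,int(r)-1):int(r)+2,max(0,int(c)-1):int(c)+2]; R=R[R>0]
        if not len(R): return None
        s=np.median(R)
    else:
        s=(z-T[2,3])/(T[:3,:3]@d)[2]
    return T[:3,:3]@(d*s)+T[:3,3]
def cloud(p):
    h,w=p["range_z"].shape; u,v=np.meshgrid(np.arange(w),np.arange(h)); Z=p["range_z"]
    P=np.stack([(u-p["cx"])/p["fx"]*Z,-(v-p["cy"])/p["fy"]*Z,-Z],-1); T=np.array(p["T"])
    W=P@T[:3,:3].T+T[:3,3]; W[Z<=0]=np.nan; return W
E
python3 - <<'E'
from h import *
np.set_printoptions(precision=1,suppress=True)
print(ctrl.get_obs())
Z={"pail":0,"pail_mouth":100,"pail_hinge":68,"handle_grip":148,"pail_catch":54,"inner_knob":66,"outer_collar":42,"inner_lid":0,"mill_2":0,"tin_1":0,"tea_glass":0,"jar_1":0,"mug_3":0,"garlic_1":0}
for n in ("scene","top"):
    p=viewer.get_image(n); cv2.imwrite(f"pics/{n}0.png",p["pixels"][:,:,::-1]); print(n,p["fx"],np.array(p["T"]), [k for k in p])
    for k,z in Z.items():
        for a in models.landmark_of(p,k)[:2]:
            print(k,round(a["conf"],2),np.array(a["location"]),world(p,*a["location"],z))
E
```

```text
{'t': 0.0, 'qpos': array([ 1.3,  0.4,  1.6,  0. ,  1.1, -0. ]), 'qvel': array([ 0., -0., -0.,  0.,  0.,  0.]), 'joint_torque': array([ -0. , -54.5, -27.4,   0.1,   0. ,  -0. ]), 'ee_pos': array([158. , 604.1, 221.9]), 'orientation': array([-0.4, -3.1,  0. ]), 'ft_force': array([ 0.2,  0.1, -0.2]), 'moment': array([-0. , -0. , -0.1]), 'grasp_force': 0.0, 'width': 87.79768067280423}
scene 429.0170633930851 [[   0.6    0.6   -0.6  -98.9]
 [  -0.8    0.4   -0.4 -453.4]
 [   0.     0.7    0.7  961.7]
 [   0.     0.     0.     1. ]] ['pixels', 'range_z', 'fx', 'fy', 'cx', 'cy', 'T', 'shot']
pail 0.63 [271.8 237.4] [ 496.8 -102.1   -0. ]
pail_mouth 0.61 [275.6 213.7] [ 503.  -105.7  100. ]
pail_mouth 0.49 [269.  208.7] [507.1 -82.6 100. ]
pail_hinge 0.71 [273.4 226.9] [ 485.1 -112.    68. ]
handle_grip 0.76 [270.4 205.9] [ 482.8 -101.1  148. ]
pail_catch 0.8 [245.9 240.7] [416.6 -72.8  54. ]
inner_knob 0.53 [211.3 175.2] [540.1 138.2  66. ]
outer_collar 0.9 [211.5 177.4] [550.5 147.9  42. ]
inner_lid 0.37 [211.  188.4] [543.4 147.9  -0. ]
mill_2 0.73 [227.4 233.8] [436.9   5.2   0. ]
tin_1 
[... 918 characters left out ...]
23.7] [434.4 -70.2  54. ]
pail_catch 0.47 [244.6 145.7] [692.4  28.   54. ]
inner_knob 0.51 [210.1 194. ] [528.4 136.9  66. ]
inner_knob 0.21 [277.5 228.7] [417.3 -76.6  66. ]
outer_collar 0.59 [211.3 194.1] [532.6 135.7  42. ]
inner_lid 0.43 [210.5 193.6] [542.3 142.8   0. ]
mill_2 0.43 [254.8 227.2] [429.2  -5.4  -0. ]
mill_2 0.31 [286.2 204.1] [ 506.3 -110.4   -0. ]
tin_1 0.77 [283.6 149.3] [ 696.7 -104.4    0. ]
tea_glass 0.86 [244.1 148.7] [698.7  31.    0. ]
jar_1 0.94 [156.6 181.8] [582.8 324.3   0. ]
jar_1 0.71 [283. 208.] [493.2 -99.5   0. ]
mug_3 0.74 [163.  256.7] [333.8 292.8   0. ]
mug_3 0.63 [287.5 204.8] [ 504.  -114.7    0. ]
garlic_1 0.65 [359.2 189.3] [ 556.6 -357.8   -0. ]
```

View pics/scene0.png

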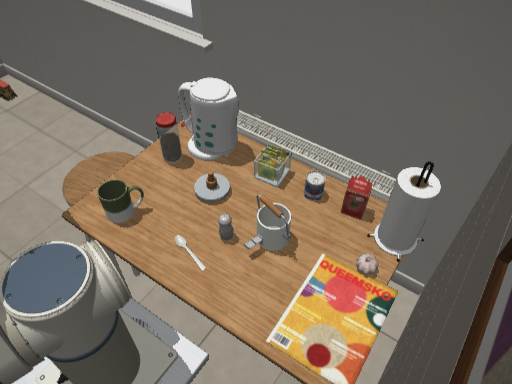

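View pics/top0.png

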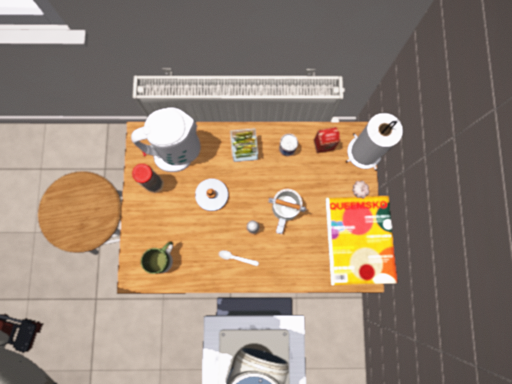

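The scene picture shows the pail at (273,225) with its handle upright, the wooden bar running (258,197)–(285,213) and the catch at (250,243). The double lid is at (212,187), and the small shaker at (227,230) is near the catch. Next I'll refine these with the point clouds.

```bash
python3 - <<'E'
from h import *
from scipy.optimize import least_squares
np.set_printoptions(precision=1,suppress=True)
def circ(P,c0,r):
    f=lambda c:np.hypot(P[:,0]-c[0],P[:,1]-c[1])-r
    s=least_squares(f,c0,loss="soft_l1",f_scale=2); return s.x,len(P),np.sqrt(np.median(s.fun**2))
for n in ("scene","top"):
    p=viewer.get_image(n); W=cloud(p); C=p["pixels"].astype(int)
    def near(x,y,r,z0,z1): 
        m=(np.hypot(W[...,0]-x,W[...,1]-y)<r)&(W[...,2]>z0)&(W[...,2]<z1); return m
    m=near(498,-107,60,96,104); print(n,"rim",circ(W[m],[498,-107],42))
    m=near(498,-107,65,20,90); print("pail wall",circ(W[m],[498,-107],44))
    m=near(490,-107,80,118,200); P=W[m]; print("bar",len(P),P.mean(0),np.linalg.svd(P-P.mean(0))[2][0], P[:,2].max(),"ends",P[np.argmin(P[:,1])],P[np.argmax(P[:,1])])
    m=near(540,142,75,8,40); P=W[m]; h=cv2.minEnclosingCircle(P[:,:2].astype(np.float32)); print("deck",len(P),h,np.percentile(P[:,2],[10,50,90]))
    m=near(540,142,30,45,95); P=W[m]; print("knob",len(P),P.mean(0),np.c_[P.min(0),P.max(0)].ravel())
    m=near(425,-75,45,20,80)&(np.hypot(W[...,0]-498,W[...,1]+107)>52); P=W[m]; print("catch",len(P),P.mean(0),P[np.argsort(P[:,0])[:3]])
    for k,x,y in (("mill",433,2),("mug",337,290),("jar",583,327),("tin",692,-110),("tea",700,33)):
        P=W[near(x,y,65,12,200)]; print(k,P.min(0),P.max(0))
E
```

```text
scene rim (array([ 494.8, -104.8]), 165, np.float64(1.333254055063513))
pail wall (array([ 494.5, -105.5]), 868, np.float64(2.3814612049792427))
bar 224 [ 481.4 -104.9  149.7] [-0.3 -1.  -0. ] 157.56816041414345 ends [ 470.6 -158.   134.3] [502.8 -44.3 129.1]
deck 731 ((537.4443359375, 137.83441162109375), 54.51763916015625) [18.8 24.2 27. ]
knob 103 [534.6 136.5  60.4] [522.3 553.2 124.  153.1  45.2  83.2]
catch 104 [426.9 -85.2  46.1] [[406.2 -83.7  51.6]
 [406.5 -86.5  49.1]
 [406.6 -86.4  44.3]]
mill [406.3 -19.4  12.2] [442.7  19.8  93. ]
mug [281.7 251.3  12.1] [382.5 341.  103.7]
jar [543.7 275.   12.2] [646.2 360.6 166.8]
tin [ 671.6 -143.3   12. ] [731.4 -86.9  76.9]
tea [652.  -13.8  12.3] [749.3  75.   97.6]
top rim (array([ 494.1, -106.2]), 101, np.float64(1.0289288881468508))
pail wall (array([ 490.5, -105.6]), 246, np.float64(2.4136829396445054))
bar 159 [ 482.3 -103.   151.8] [-0.3 -1.  -0. ] 158.38670593541383 ends [ 470.1 -159.8  129.7] [499.4 -48.  137.8]
deck 741 ((538.3115844726562, 138.0560760498047), 55.194400787353516) [20.1 23.8 27.5]
knob 70 [534.7 136.8  60.1] [521.1 550.4 122.9 152.3  45.2  83.9]
catch 76 [426.3 -86.9  46. ] [[404.8 -88.2  54.6]
 [405.1 -85.3  51.1]
 [405.7 -82.5  44.9]]
mill [406.5 -18.8  30.8] [445.1  19.8  93.5]
mug [281.9 251.3  12. ] [380.  337.3 105.9]
jar [543.9 274.3  12.2] [646.7 361.2 167.3]
tin [ 672.2 -143.5   13.4] [728.4 -88.1  77.8]
tea [651.6 -13.   12.4] [746.1  72.2  99.4]
```

play_rows(dp=[[17,-35,0],[17,-35,0],[17,-35,0],[17,-35,0],[17,-35,0],[17,-35,0],[17,-35,0],[17,-35,0]], yaw=[0,0,0,0,0,0,0,0], gripper=1)

```text
t: 2.27
ee_pos: [294.5, 323.1, 222.9]
orientation: [0.4, 3.116, 0.001]
ft_force: [0.0, 0.1, 0.5]
width: 38.5
grasp_force: 0.0
```

play_rows(dp=[[17,-35,0],[17,-35,0],[17,-35,0],[17,-35,0],[17,-35,0],[17,-35,0],[17,-35,0],[17,-35,0]], yaw=[0,0,0,0,0,0,0,0])

```text
t: 2.93
ee_pos: [430.7, 42.7, 223.0]
orientation: [0.401, 3.115, 0.0]
ft_force: [1.6, 1.0, -0.1]
width: 0.4
grasp_force: 0.0
```

play_rows(dp=[[18,-35,0],[18,-35,0],[18,-35,0],[18,-30,0],[5,-10,0],[0,0,0],[0,0,0]], yaw=[0,0,0,0,0,0,0])

```text
t: 3.52
ee_pos: [506.5, -100.2, 222.3]
orientation: [-0.403, -3.115, -0.001]
ft_force: [-0.1, 0.2, -0.6]
width: 0.3
grasp_force: 0.0
```

play_rows(dp=[[7,-11,-7],[0,0,-25],[0,0,-30],[0,0,-25],[-7,2,0],[-7,2,0],[-7,2,-3],[-7,2,-4]], yaw=[0,0,0,0,0,0,0,0])

```text
t: 4.18
ee_pos: [486.5, -103.0, 130.3]
orientation: [0.399, 3.113, -0.001]
ft_force: [0.9, -0.3, 0.6]
width: 0.6
grasp_force: 0.3
```

play_rows(dp=[[-7,2,-4],[-7,2,-4],[-7,2,-4],[-7,2,-4],[0,0,0]], yaw=[0,0,0,0,0])

```text
t: 4.6
ee_pos: [455.9, -94.8, 111.9]
orientation: [-0.4, -3.113, -0.0]
ft_force: [-1.3, -0.8, 0.2]
width: 0.3
grasp_force: 0.0
```

```bash
python3 - <<'E'
from h import *
o=ctrl.get_obs();print(o["ee_pos"],o["ft_force"])
p=viewer.get_image("scene");W=cloud(p)
cv2.imwrite("pics/a1.png",cv2.resize(p["pixels"][150:290,180:380,::-1],None,fx=4,fy=4))
print([(a["conf"],a["location"],world(p,*a["location"],120)) for a in models.landmark_of(p,"handle_grip")[:2]])
E
```

```text
[455.86228495 -94.78070131 111.86439765] [-1.28526356 -0.84705266  0.19414116]
[(0.76, [255.4, 224.6], array([431.66875133, -91.66328012, 120.        ]))]
```

View pics/a1.png

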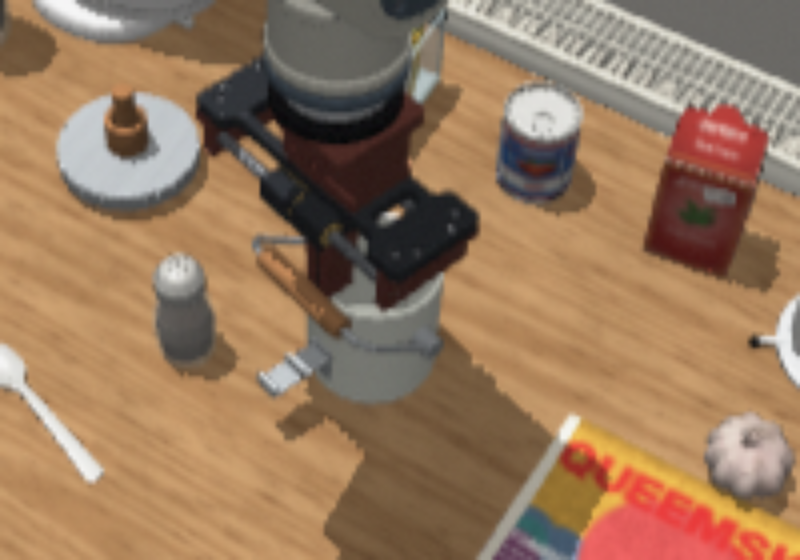

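The handle is about half-way down, with the bar at crop (300,290), and nothing else has moved. Next I'll go over the bar and press it down.

play_rows(dp=[[5,-1,10],[0,0,22],[-14,4,0],[-14,4,0],[-4,1,-12],[-4,1,-12],[-3,1,-10],[-3,1,-10]], yaw=[0,0,0,0,0,0,0,0])

```text
t: 5.37
ee_pos: [421.3, -84.4, 100.5]
orientation: [0.401, 3.115, -0.0]
ft_force: [0.5, 0.4, 0.7]
width: 0.3
grasp_force: 0.2
```

play_rows(dp=[[-1,0,-10],[0,0,-8],[0,0,-8],[0,0,-6],[0,0,-3],[0,0,0],[0,0,0]], yaw=[0,0,0,0,0,0,0])

```text
t: 5.95
ee_pos: [420.3, -84.4, 65.7]
orientation: [-0.401, -3.116, 0.0]
ft_force: [0.1, 1.1, 0.7]
width: 0.2
grasp_force: 0.0
```

play_rows(dp=[[0,0,-2],[0,0,-2],[0,0,0],[0,0,0]], yaw=[0,0,0,0])

```text
t: 6.28
ee_pos: [420.6, -84.4, 61.9]
orientation: [0.401, 3.115, -0.0]
ft_force: [0.9, 0.2, 1.5]
width: 0.3
grasp_force: 0.9
```

play_rows(dp=[[0,0,-1],[0,0,-1],[0,0,0]], yaw=[0,0,0])

```text
t: 6.53
ee_pos: [420.8, -84.5, 60.9]
orientation: [0.401, 3.115, -0.0]
ft_force: [-3.7, 0.5, 22.8]
width: 0.7
grasp_force: 11.4
```

play_rows(dp=[[0,0,5],[0,0,25],[0,0,30],[0,0,30],[17,32,0],[17,32,0],[17,32,0],[17,32,0]], yaw=[0,0,0,0,0,0,0,0])

```text
t: 7.2
ee_pos: [488.5, 45.0, 150.1]
orientation: [0.402, 3.115, 0.0]
ft_force: [-0.0, -1.3, 0.6]
width: 0.5
grasp_force: 0.0
```

play_rows(dp=[[17,32,0],[17,32,0],[15,30,0],[0,0,0],[0,0,0],[0,0,0]], yaw=[0,0,0,0,0,0], gripper=0.3)

```text
t: 7.7
ee_pos: [536.1, 137.2, 149.2]
orientation: [-0.399, -3.115, 0.001]
ft_force: [0.1, -0.3, -0.2]
width: 37.5
grasp_force: 0.0
```

```bash
python3 - <<'E'
from h import *
np.set_printoptions(precision=1,suppress=True)
o=ctrl.get_obs();print(o["ee_pos"],o["width"])
p=viewer.get_image("scene");W=cloud(p)
cv2.imwrite("pics/a2.png",cv2.resize(p["pixels"][140:290,180:380,::-1],None,fx=4,fy=4))
m=(np.hypot(W[...,0]-418,W[...,1]+84)<40)&(W[...,2]>56)&(W[...,2]<110)&(np.hypot(W[...,0]-494.5,W[...,1]+105.5)>50);P=W[m];print(len(P),P.mean(0),P.max(0))
m=(np.hypot(W[...,0]-538,W[...,1]-138)<14)&(W[...,2]>54)&(W[...,2]<84);P=W[m];print("knob",len(P),P.mean(0),P.min(0),P.max(0))
print([world(p,*a["location"],66) for a in models.landmark_of(p,"inner_knob")[:1]])
E
```

```text
[536.1 137.2 149.2] 37.487122385480184
145 [417.6 -84.9  60.4] [434.6 -46.5  65.6]
knob 52 [535.3 136.9  71. ] [528.9 130.7  54.5] [543.5 149.5  83.3]
[array([546.5, 140.3,  66. ])]
```

View pics/a2.png

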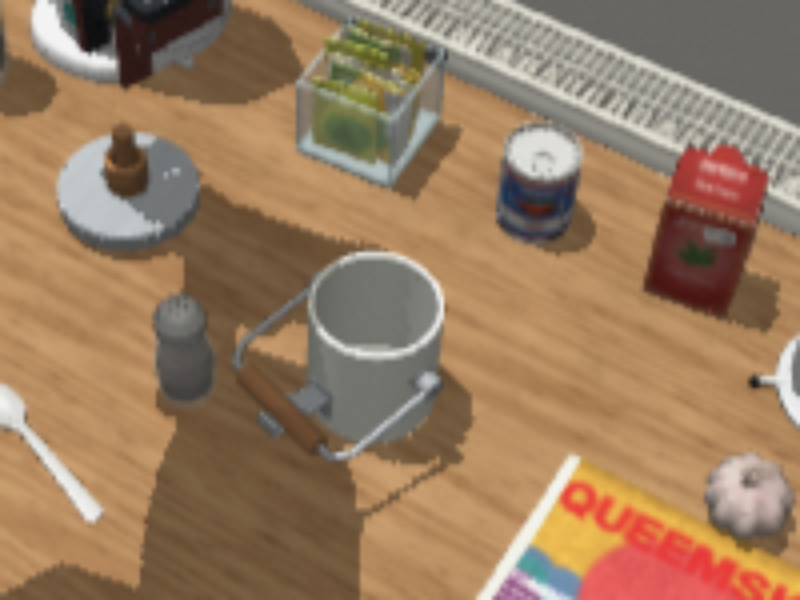

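The bar rests in the catch at crop (280,405), and the lids are untouched. Next I'll go down to the knob.

play_rows(dp=[[2,1,-20],[0,0,-25],[0,0,-25],[0,0,-15],[0,0,-8],[0,0,0],[0,0,0]], yaw=[0,0,0,0,0,0,0])

```text
t: 8.38
ee_pos: [539.1, 138.0, 57.0]
orientation: [-0.402, -3.115, 0.0]
ft_force: [-0.1, -0.1, 0.6]
width: 61.3
grasp_force: 0.0
```

play_rows(dp=[[0,0,0],[0,0,0],[0,0,0],[0,0,0],[0,0,0],[0,0,0]], yaw=[0,0,0,0,0,0], gripper=1)

```text
t: 8.88
ee_pos: [539.2, 138.7, 57.0]
orientation: [0.4, 3.115, 0.0]
ft_force: [0.2, 0.4, 0.0]
width: 25.1
grasp_force: 0.0
```

play_rows(dp=[[0,0,0],[0,0,0],[0,0,0],[0,0,0],[0,0,0]], yaw=[0,0,0,0,0])

```text
t: 9.3
ee_pos: [539.2, 138.8, 56.7]
orientation: [0.401, 3.116, 0.0]
ft_force: [-0.6, 2.0, 0.1]
width: 15.6
grasp_force: 30.0
```

play_rows(dp=[[0,0,2],[0,0,4],[0,0,8],[0,0,15],[0,0,15],[0,0,15],[0,0,0]], yaw=[0,0,0,0,0,0,0])

```text
t: 9.88
ee_pos: [540.9, 139.0, 118.8]
orientation: [0.4, 3.111, 0.003]
ft_force: [1.1, 0.3, -2.2]
width: 15.4
grasp_force: 30.0
```

play_rows(dp=[[0,0,15],[0,0,20],[0,0,20],[0,0,10],[-1,-7,0],[-3,-14,0],[-4,-20,0],[-4,-20,0]], yaw=[0,0,0,0,0,0,0,0])

```text
t: 10.55
ee_pos: [525.4, 76.1, 179.0]
orientation: [-0.399, -3.113, 0.002]
ft_force: [-0.3, -0.3, -3.2]
width: 14.9
grasp_force: 30.0
```

play_rows(dp=[[-4,-20,0],[-4,-20,0],[-4,-20,0],[-4,-20,0],[-4,-20,0],[-4,-20,0],[-4,-20,0],[-3,-15,0]], yaw=[0,0,0,0,0,0,0,0])

```text
t: 11.22
ee_pos: [493.8, -79.5, 178.9]
orientation: [-0.402, -3.113, 0.001]
ft_force: [0.8, 1.0, -2.8]
width: 15.1
grasp_force: 30.0
```

play_rows(dp=[[-2,-12,0],[-1,-8,0],[-1,-4,0],[0,0,0],[0,0,0],[0,0,0]], yaw=[0,0,0,0,0,0])

```text
t: 11.72
ee_pos: [492.1, -100.8, 180.6]
orientation: [-0.4, -3.116, -0.0]
ft_force: [-0.3, 0.5, -2.3]
width: 15.7
grasp_force: 30.0
```

```bash
python3 - <<'E'
from h import *
from scipy.optimize import least_squares
np.set_printoptions(precision=1,suppress=True)
o=ctrl.get_obs();print(o["ee_pos"],o["width"],o["ft_force"])
t=o["ee_pos"]
for n in ("scene","top"):
    p=viewer.get_image(n);W=cloud(p)
    if n=="scene": cv2.imwrite("pics/a3.png",cv2.resize(p["pixels"][140:290,180:380,::-1],None,fx=4,fy=4))
    z0=t[2]-57
    m=(np.hypot(W[...,0]-t[0],W[...,1]-t[1])<75)&(W[...,2]>z0+4)&(W[...,2]<z0+30);P=W[m]
    print(n,len(P),cv2.minEnclosingCircle(P[:,:2].astype(np.float32)),np.percentile(P[:,2]-z0,[5,50,95]))
    Q=P[P[:,2]<z0+19]; f=lambda c:np.hypot(Q[:,0]-c[0],Q[:,1]-c[1])-53
    s=least_squares(f,t[:2],loss="soft_l1",f_scale=2);print("skirt",len(Q),s.x)
    Q=P[P[:,2]>z0+19]; A=np.c_[Q[:,:2]-t[:2],np.ones(len(Q))];print("deck plane",np.linalg.lstsq(A,Q[:,2]-z0,rcond=None)[0]*[1000,1000,1])
    # pail wall
    m=(np.hypot(W[...,0]-494.5,W[...,1]+105.5)<52)&(W[...,2]>15)&(W[...,2]<90);Q=W[m]
    if len(Q)>30:
        f=lambda c:np.hypot(Q[:,0]-c[0],Q[:,1]-c[1])-44
        print("pail",len(Q),least_squares(f,[494.5,-105.5],loss="soft_l1",f_scale=2).x)
E
```

```text
[ 492.1 -100.8  180.6] 15.698854492472547 [-0.3  0.5 -2.3]
scene 969 ((490.2944030761719, -100.60215759277344), 54.044952392578125) [13.7 24.1 27. ]
skirt 103 [491.1 -99.5]
deck plane [ 3.9 10.3 24.5]
pail 519 [ 496.  -103.8]
top 9 ((521.24609375, -73.12214660644531), 5.963509559631348) [23.5 24.7 28. ]
skirt 0 [ 492.1 -100.8]
deck plane [ 79.6 340.   13.4]
```

View pics/a3.png

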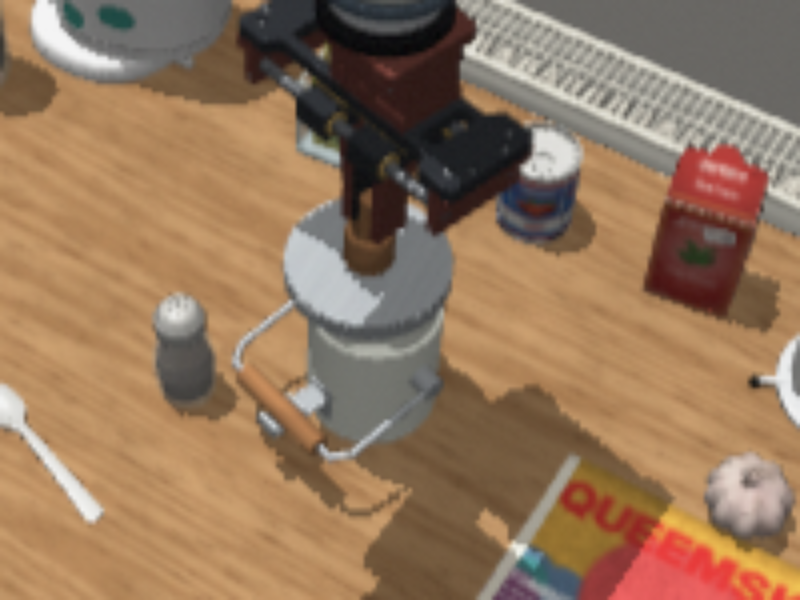

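play_rows(dp=[[3,-5,0],[0,0,-8],[0,0,-8],[0,0,-6],[0,0,-4],[0,0,0],[0,0,0]], yaw=[0,0,0,0,0,0,0])

```text
t: 12.4
ee_pos: [494.8, -106.2, 154.2]
orientation: [-0.401, -3.115, -0.0]
ft_force: [-0.3, 0.1, -2.8]
width: 15.3
grasp_force: 30.0
```

play_rows(dp=[[0,0,-2],[0,0,-2],[0,0,-2],[0,0,0]], yaw=[0,0,0,0])

```text
t: 12.73
ee_pos: [495.0, -106.3, 148.4]
orientation: [-0.401, -3.116, -0.0]
ft_force: [0.1, -0.0, -2.3]
width: 15.6
grasp_force: 30.0
```

play_rows(dp=[[0,0,-2],[0,0,-1],[0,0,-1],[0,0,0]], yaw=[0,0,0,0])

```text
t: 13.07
ee_pos: [495.5, -106.3, 144.7]
orientation: [0.401, 3.115, 0.0]
ft_force: [1.5, 1.9, -1.8]
width: 15.4
grasp_force: 30.0
```

play_rows(dp=[[0,0,-1],[0,0,-1],[0,0,-1],[0,0,0]], yaw=[0,0,0,0])

```text
t: 13.4
ee_pos: [495.5, -106.3, 141.7]
orientation: [0.401, 3.115, 0.0]
ft_force: [2.4, 1.7, -0.7]
width: 15.6
grasp_force: 30.0
```

play_rows(dp=[[0,0,-1],[0,0,0],[0,0,0]], yaw=[0,0,0])

```text
t: 13.65
ee_pos: [495.5, -106.3, 140.9]
orientation: [0.401, 3.115, 0.0]
ft_force: [3.6, 3.7, 1.0]
width: 15.6
grasp_force: 30.0
```

play_rows(dp=[[1,1,0],[0,0,-1],[0,0,0],[0,0,0]], yaw=[0,0,0,0])

```text
t: 13.98
ee_pos: [495.9, -105.5, 140.5]
orientation: [-0.4, -3.116, 0.001]
ft_force: [-2.3, 1.2, 11.7]
width: 15.4
grasp_force: 30.0
```

play_rows(dp=[[0,0,-1],[0,0,0],[0,0,0]], yaw=[0,0,0])

```text
t: 14.23
ee_pos: [495.9, -105.5, 140.4]
orientation: [-0.4, -3.116, 0.001]
ft_force: [-4.6, 2.3, 22.6]
width: 15.4
grasp_force: 30.0
```

play_rows(dp=[[0,0,1.5],[0,0,0]], yaw=[0,0])

```text
t: 14.4
ee_pos: [495.8, -105.4, 140.5]
orientation: [-0.401, -3.116, 0.0]
ft_force: [-1.5, 1.5, 9.2]
width: 15.6
grasp_force: 30.0
```

play_rows(dp=[[0,0,0],[0,0,0],[0,0,0],[0,0,0],[0,0,0],[0,0,0],[0,0,0],[0,0,0]], yaw=[0,0,0,0,0,0,0,0], gripper=0.25)

```text
t: 15.07
ee_pos: [496.0, -105.3, 140.1]
orientation: [-0.401, -3.116, 0.0]
ft_force: [0.1, -0.0, -0.3]
width: 64.1
grasp_force: 0.0
```

```bash
python3 - <<'E'
from h import *
np.set_printoptions(precision=1,suppress=True)
o=ctrl.get_obs();print(o["ee_pos"],o["width"],o["ft_force"])
p=viewer.get_image("scene");W=cloud(p)
cv2.imwrite("pics/a4.png",cv2.resize(p["pixels"][170:270,200:333,::-1],None,fx=6,fy=6))
m=(np.hypot(W[...,0]-495,W[...,1]+105)<60)&(W[...,2]>88)&(W[...,2]<114);P=W[m]
print(len(P),cv2.minEnclosingCircle(P[:,:2].astype(np.float32)))
Q=P[P[:,2]>103];A=np.c_[Q[:,:2]-[495,-105],np.ones(len(Q))];print(np.linalg.lstsq(A,Q[:,2],rcond=None)[0]*[1000,1000,1])
E
```

```text
[ 496.  -105.3  140.1] 64.09023877713514 [ 0.1 -0.  -0.3]
874 ((492.71063232421875, -104.1634292602539), 54.147701263427734)
[  4.6   1.6 108. ]
```

View pics/a4.png

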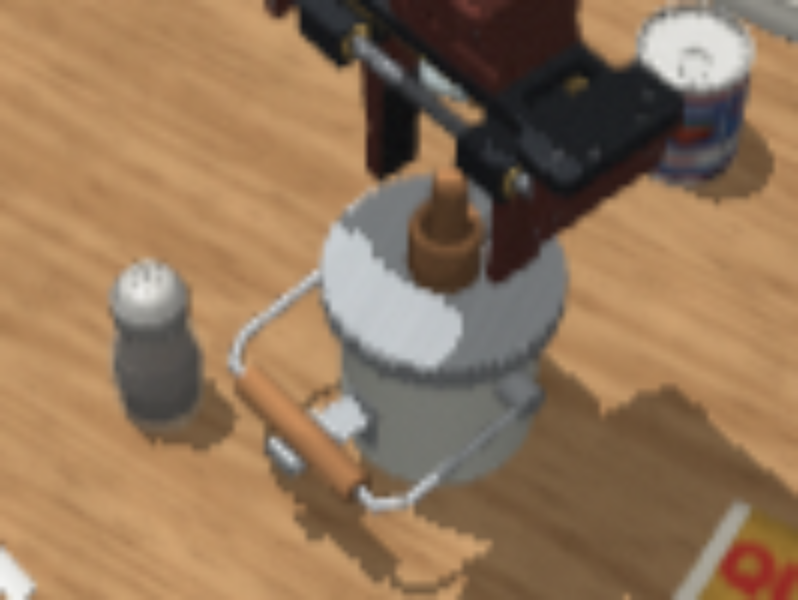

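The lid is seated level with its deck at z 108, the knob is free at crop (447,190), and the handle is still home. Next is the collar.

play_rows(dp=[[-1.5,0.5,-10],[0,0,-10],[0,0,-5],[0,0,-2],[0,0,0],[0,0,0]], yaw=[0,0,0,0,0,0])

```text
t: 15.62
ee_pos: [494.5, -104.8, 112.9]
orientation: [-0.401, -3.115, -0.0]
ft_force: [0.5, 0.1, 0.5]
width: 66.0
grasp_force: 0.0
```

play_rows(dp=[[0,0,0],[0,0,0],[0,0,0],[0,0,0],[0,0,0],[0,0,0],[0,0,0],[0,0,0]], yaw=[0,0,0,0,0,0,0,0], gripper=1)

```text
t: 16.28
ee_pos: [494.7, -104.9, 113.3]
orientation: [0.401, 3.116, -0.0]
ft_force: [0.3, -0.5, 2.0]
width: 31.7
grasp_force: 30.0
```

play_rows(dp=[[0,0,1],[0,0,2],[0,0,2],[0,0,0],[0,0,0]], yaw=[0,0,0,0,0])

```text
t: 16.7
ee_pos: [494.7, -104.9, 118.3]
orientation: [0.401, 3.116, -0.0]
ft_force: [-1.1, 0.2, -1.2]
width: 32.1
grasp_force: 30.0
```

```bash
python3 - <<'E'
from h import *
np.set_printoptions(precision=2,suppress=True)
o=ctrl.get_obs();print(o["ee_pos"],o["width"],o["ft_force"],o["moment"])
E
```

```text
[ 494.68 -104.86  118.31] 32.11639979729315 [-1.11  0.18 -1.19] [0.03 0.01 0.04]
```

play_rows(dp=[[0,0,4],[0,0,6],[0,0,7],[0,0,7],[0,0,7],[0,0,7],[0,0,7],[0,0,7]], yaw=[0,0,0,0,0,0,0,0])

```text
t: 17.37
ee_pos: [494.7, -104.9, 171.1]
orientation: [0.401, 3.116, -0.0]
ft_force: [0.2, 0.6, -0.7]
width: 32.3
grasp_force: 30.0
```

play_rows(dp=[[0,0,7],[0,0,7],[0,0,7],[0,0,7],[0,0,6],[0,0,3],[0,0,0],[0,0,0]], yaw=[0,0,0,0,0,0,0,0])

```text
t: 18.03
ee_pos: [494.6, -104.8, 207.2]
orientation: [0.401, 3.116, -0.0]
ft_force: [1.0, 0.1, -0.8]
width: 32.2
grasp_force: 30.0
```

play_rows(dp=[[0,0,4],[0,0,2],[0,0,0],[0,0,0],[0,0,0],[0,0,0]], yaw=[0,0,0,0,0,0])

```text
t: 18.53
ee_pos: [494.5, -104.8, 213.0]
orientation: [-0.401, -3.116, -0.0]
ft_force: [0.2, 0.2, -0.7]
width: 32.1
grasp_force: 30.0
```

```bash
python3 - <<'E'
from h import *
np.set_printoptions(precision=2,suppress=True)
o=ctrl.get_obs();print(o["ee_pos"],o["width"],o["ft_force"],o["qvel"])
p=viewer.get_image("scene")
cv2.imwrite("pics/a5.png",cv2.resize(p["pixels"][150:270,200:360,::-1],None,fx=5,fy=5))
E
```

```text
[ 494.5  -104.83  213.  ] 32.0916404342983 [ 0.18  0.16 -0.71] [-0.  0. -0.  0.  0. -0.]
```

View pics/a5.png

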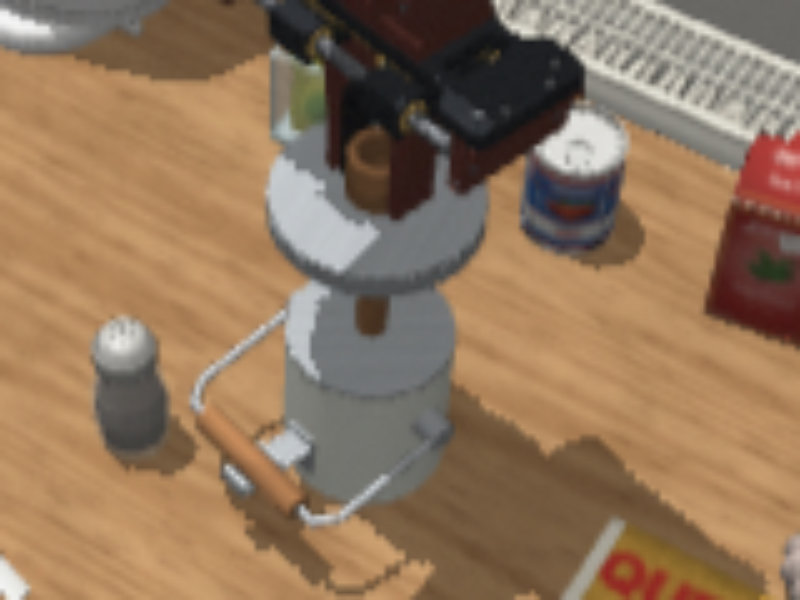

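The outer lid is held level at crop (378,215), 100 mm up and clear of the knob. The inner lid is seated on the pail at crop (370,340), and the handle is home.

```bash
python3 -c "
from workcell import ticket
print(ticket.close_job())"
```

```text
the job is handed in; nothing more can be done
None
```

The job is handed in at about 18.5 s of the 64 s allowed; no verdict came back. The last picture shows the handle home in its catch, the inner lid seated in the pail, and the outer lid held level and still, 100 mm above its nested position.

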